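# Tighten the heatsink clamp

## Task

A finned heatsink with a power transistor on it sits in one of the two bridge clamps on the bench. Wind that clamp's T-handle clockwise (seen from above) until the screw is fully home and will turn no further, which takes somewhat over half a turn. Leave the T-handle of the empty clamp as it is, and let go when you are done.

Things in the scene. Friction and masses are not known exactly. Their poses are not given: they have to be found in the camera images.
- clamp_bar (a point): T-handle of the clamp that holds the heatsink: a level steel bar, 12 mm thick, 116 mm long, a 17 mm ball at each end, a 22 mm round hub in its middle, atop an upright screw. The point is the middle of the bar on the screw's axis; x runs along the bar, z up. It is 158 to 160 mm above the bench at first and sinks 12 mm per turn. 25 mm or more are free under the bar, down to the nuts on the crossbar.
- clamp_screw (a joint): Angle in rad this screw has yet to be turned clockwise (seen from above): starts at 3.3 to 4.3, falls as the handle turns clockwise; 0 is fully home at a hard stop, its foot down on the black transistor in the middle of the heatsink (aluminium, 110 x 66 x 38 mm). The handle takes 3 to 4 N at its end and stays where it is left; the clamp (base 130 x 150 mm) is fixed.
- spare_end (a point): The centre of one end ball of the T-handle bar of the other clamp, which is alike but empty; the point lies 58 mm from the middle of that bar. It must stay where it is.

How it is judged:
By the outcome, as a careful person would: the job done as asked, in the order asked, and still so for the second after the job is handed in, with the robot touching nothing.
It also fails if it takes over 48 s, if anything falls off the work surface, if the arm or the gripper's body presses on something with over 40 N, if the wrist force passes 120 N, or if a joint passes its speed limit or range.

## Robot

A 6-joint arm with a two-finger parallel gripper is mounted at the origin on the work surface. World frame = base frame: x ahead of the robot, y to its left, z up, the work surface at z = 0. Lengths are in m, angles in rad, forces in N, time in s.
With the tool pointing down it reaches from about 0.4 to 0.825 m from the base axis. Payload 7 kg.
Tool frame: the origin (TCP) lies midway between the tips of the shut fingers; the grasp point (between the pads) lies hold_point_z behind it (hold_point_z is the distance from the TCP to the grasp point, in m); z points along the fingers, y is the direction in which the jaws open and shut (so a half turn about z gives the same grasp; the last joint's range is limited). The gripper opens to 88 mm and grips with 3 to 60 N. Pads are 19 mm wide; open, the fingers measure 130 mm over their backs; the gripper's body (78 mm by 193 mm) begins 47 mm behind the grasp point.
Start: joints at [1.472, 0.359, 0.012, 0, -1.224, -0.288], TCP at [0.255, 0.625, 0.227] pointing down, gripper open.
Joint ranges: [-3.07, 3.07], [-1.43, 2.12], [-1.02, 1.25], [-3.03, 1.67], [-3.05, -0], [-3.03, 3.03]. Speed limits (rad/s): [2.39, 2.39, 3.01, 3.14, 3.14, 3.14].

## Interface

Orientations are given as [roll, pitch, yaw] about the fixed x, y, z axes, in that order (R = Rz(yaw) Ry(pitch) Rx(roll)).
In Python, from station import * gives the robot as it stands. The module is installed in compiled form; this text tells all that it offers.
- The arm moves only by the tool arm_command, never from a script. Its arguments are lists of equal length, an entry for each row: "fingers": the closure, from -1 (fully open) to 1 (shut); "dp": the shift along the world's x, y, z in m, a list of three; "roll": the turn about the world's z in rad. In form: {"fingers": [fingers, ...], "dp": [[x, y, z], ...], "roll": [roll, ...]}. A call has 1 to 8 rows; each row shifts and turns the pose as measured when the row begins; what a row does not reach is not made up. A row lasts 1/10 s, in which the tool goes at most 50 mm and 8.59 degrees, less where a joint would pass 70% of its speed; a pose out of reach is approached as far as the arm can. A call is refused whole if a number of a shift passes 0.05 or a number of a turn 0.15, either way. A call with a gripper value outside its range is refused whole. The fingers move at their own pace and stop on an object; "newtons" is the grip in N (left out, the last holds). Time passes only in rows, so rows that do not move let the fingers close. It gives the time, the measured TCP pose, the force and the opening at its end, in the units of the state.
- get_state(): the state, without advancing time (a new reading comes with each control period).
- grab_frame(name): name is "scene" or "side" or "wrist"; returns the picture (384x512x3 uint8, blue, green, red); there is no depth.
- calibration(name): a dict with "fx", "fy", "cx", "cy" (pixels), "R" (3x3) and "t" (3): a world point X has camera coordinates R X + t; the wrist camera has in their place "hand_eye" (4x4, takes a point from camera to tool coordinates, whose origin is the TCP and whose axes are the flange's). Camera axes: x right, y down, z forward; pixel columns grow to the right and rows downward; lengths in m; the calibration is good to about 2 mm. A picture is of the moment at which its call begins: read the wrist's pose just before it. calibration takes no time and is no camera call.
- job_done(): hands the job in, once; it reports no verdict.
The state is a dict: "t": time; "q": joint angles; "qd": joint speeds; "joint_efforts": joint torques, N m; "eef_pos": TCP position; "ee_rot": TCP orientation; "force": force on the tool from outside, world axes, zero at the start; "moment": the same for the moment, N m; "width": finger opening in m.
Only numpy, scipy, OpenCV 4.12 (cv2) and the standard library are available. Lean on these libraries where they do the work, as an engineer would, in place of code of your own. Each camera call takes 0.05 s, during which the arm holds its last target.

## Working session

There is one attempt and no reset: what is moved stays moved. The work goes in short steps, Python scripts to look and compute and a tool call to move; the robot and the scene stay as the last step left them, time stands still between calls to the robot, and variables do not carry over. Pictures are saved under pics/ and viewed, and the job is handed in when it is done.

Besides the shell and the picture viewer there is one more tool, called in YAML: its name, and indented under it one key for each argument. arm_command: Moves the arm, as the interface text tells. Its arguments: {"type":"object","properties":{"fingers":{"type":"array"},"dp":{"type":"array"},"roll":{"type":"array"},"newtons":{"type":"number"}},"required":["fingers","dp","roll"]}

```bash
mkdir -p pics; python3 - <<'E'
from station import *
import cv2
s=get_state();print({k:s[k] for k in('t','q','eef_pos','ee_rot','force','width')})
for n in('scene','side','wrist'):
    cv2.imwrite(f'pics/{n}0.png',grab_frame(n)); print(n,calibration(n))
E
```

```text
{'t': 0.0, 'q': array([ 1.47209429e+00,  3.59402955e-01,  1.10814261e-02, -3.92717980e-04,
       -1.22410790e+00, -2.88104627e-01]), 'eef_pos': array([0.25445536, 0.62467414, 0.22561445]), 'ee_rot': array([ 3.13992195e+00, -1.10110454e-04, -3.86940313e-01]), 'force': array([ 0.31826236,  0.7111164 , -0.1673826 ]), 'width': 0.08765595940413297}
scene {'fx': 350.589787015345, 'fy': 350.589787015345, 'cx': 252.39758421162918, 'cy': 189.4345222851122, 'R': array([[ 0.24320226,  0.96977473,  0.01973903],
       [ 0.67099171, -0.15350782, -0.72540021],
       [-0.7004447 ,  0.1896637 , -0.68804426]]), 't': array([-0.14083827, -0.22790714,  1.31661627])}
side {'fx': 407.86118968491945, 'fy': 407.86118968491945, 'cx': 251.7473604580677, 'cy': 184.2408231883858, 'R': array([[ 0.80706281, -0.59042831,  0.00663548],
       [-0.42015743, -0.58214098, -0.69611752],
       [ 0.41487027,  0.55902262, -0.71789718]]), 't': array([-0.48276764,  0.38623213,  0.80516183])}
wrist {'fx': 340.98620175322424, 'fy': 340.98620175322424, 'cx': 254.88823658437548, 'cy': 189.56821522021488, 'hand_eye': array([[-6.75181011e-04, -9.58533967e-01, -2.84977503e-01,
         7.85674671e-02],
       [ 9.99999722e-01, -7.37003973e-04,  1.09701706e-04,
         7.46814407e-05],
       [-3.15182363e-04, -2.84977350e-01,  9.58534199e-01,
        -1.57539899e-01],
       [ 0.00000000e+00,  0.00000000e+00,  0.00000000e+00,
         1.00000000e+00]])}
```

View pics/scene0.png

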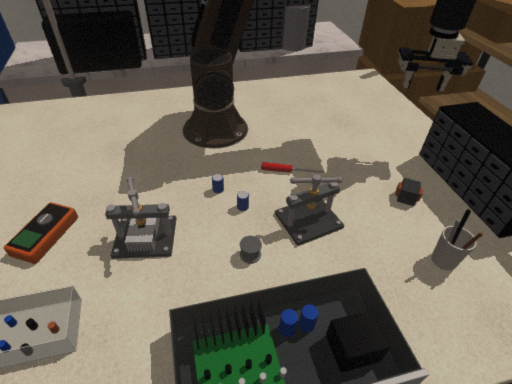

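View pics/side0.png

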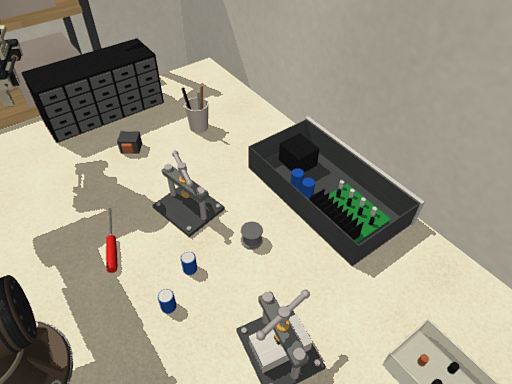

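View pics/wrist0.png

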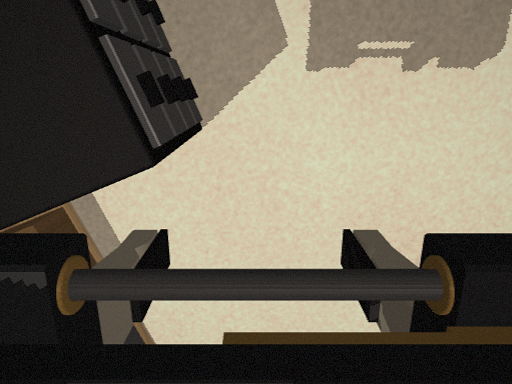

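The heatsink is in the clamp at scene px (140,230) and side px (282,340). The clamp at scene (310,210) is empty. I'll enlarge both to get the bar ends.

```bash
python3 - <<'E'
import cv2,numpy as np
a=cv2.imread('pics/scene0.png')[165:265,95:195]; b=cv2.imread('pics/side0.png')[280:384,225:329]
a=cv2.resize(a,(400,400),interpolation=cv2.INTER_CUBIC);b=cv2.resize(b,(400,400),interpolation=cv2.INTER_CUBIC)
cv2.imwrite('pics/z0.png',np.hstack([a,b]))
E
```

```text
(no output)
```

View pics/z0.png

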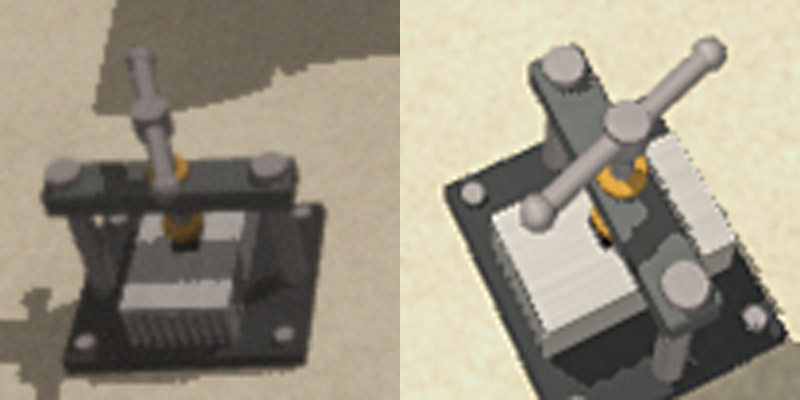

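```bash
cat > h.py <<'E'
from station import *
import numpy as np,cv2
def ray(n,uv):
    c=calibration(n);d=np.array([(uv[0]-c['cx'])/c['fx'],(uv[1]-c['cy'])/c['fy'],1.]);R=np.array(c['R'])
    return -R.T@c['t'],R.T@d
def atz(n,uv,z):
    o,d=ray(n,uv);return o+d*(z-o[2])/d[2]
def tri(m):
    A=0;b=0
    for n,uv in m:
        o,d=ray(n,uv);d=d/np.linalg.norm(d);P=np.eye(3)-np.outer(d,d);A=A+P;b=b+P@o
    return np.linalg.solve(A,b)
def proj(n,X):
    c=calibration(n);p=np.array(c['R'])@X+c['t'];return np.array([c['fx']*p[0]/p[2]+c['cx'],c['fy']*p[1]/p[2]+c['cy']])
E
python3 - <<'E'
from h import *
np.set_printoptions(precision=4,suppress=True)
S=[(129.5,179),(133,193),(136.5,211.5)];D=[(305.6,293.5),(284.3,311.7),(260.6,334.9)]
for p in S:print('sc',atz('scene',p,.159))
for p in D:print('sd',atz('side',p,.159))
print(tri([('scene',S[0]),('side',D[2])]),tri([('scene',S[2]),('side',D[0])]),tri([('scene',S[1]),('side',D[1])]))
E
```

```text
sc [ 0.4102 -0.2746  0.159 ]
sc [ 0.4632 -0.2664  0.159 ]
sc [ 0.5263 -0.2591  0.159 ]
sd [ 0.5306 -0.2616  0.159 ]
sd [ 0.4751 -0.2664  0.159 ]
sd [ 0.4144 -0.2755  0.159 ]
[ 0.4134 -0.2751  0.1611] [ 0.5292 -0.2604  0.1609] [ 0.472  -0.2668  0.1659]
```

```bash
python3 - <<'E'
import station
from h import *
print(list(get_state().keys()),[k for k in dir(station) if k[0]!='_'])
print(getattr(station,'hold_point_z',None))
print(atz('scene',(314,181),.16),atz('side',(185,173),.16))
E
```

```text
['t', 'q', 'qd', 'joint_efforts', 'eef_pos', 'ee_rot', 'force', 'moment', 'width'] ['Unreachable', 'calibration', 'get_state', 'grab_frame', 'hold_point_z', 'job_done']
0.0188
[0.52016158 0.16995753 0.16      ] [0.5081531  0.15207159 0.16      ]
```

arm_command:
  fingers: [-1,-1,-1,-1,-1,-1,-1,-1]
  dp:
    - [0.01,-0.03,0.03]
    - [0.02,-0.04,0.02]
    - [0.02,-0.045,0.01]
    - [0.02,-0.045,0]
    - [0.02,-0.045,0]
    - [0.02,-0.045,0]
    - [0.02,-0.045,0]
    - [0.02,-0.045,0]
  roll: [0,0,0,0,0,0,0,0]

```text
t: 0.95
eef_pos: [0.4031, 0.2791, 0.2828]
ee_rot: [3.135, -0.002, -0.379]
force: [2.0, 0.5, -0.0]
width: 0.0876
```

arm_command:
  fingers: [-1,-1,-1,-1,-1,-1,-1,-1]
  dp:
    - [0.02,-0.045,0]
    - [0.02,-0.045,0]
    - [0.02,-0.045,0]
    - [0.01,-0.05,0]
    - [0,-0.05,0]
    - [0,-0.05,0]
    - [0,-0.05,0]
    - [0,-0.05,0]
  roll: [0,0.05,0.1,0.1,0.1,0.1,0.1,0]

```text
t: 1.75
eef_pos: [0.4713, -0.1077, 0.283]
ee_rot: [3.136, -0.003, 0.196]
force: [1.3, 0.2, 0.2]
width: 0.0879
```

arm_command:
  fingers: [-1,-1,-1,-1,-1]
  dp:
    - [0,-0.05,0]
    - [0,-0.05,0]
    - [0,-0.04,0]
    - [0,0,0]
    - [0,0,0]
  roll: [0,0,0,0,0]

```text
t: 2.25
eef_pos: [0.4682, -0.255, 0.282]
ee_rot: [3.136, -0.002, 0.189]
force: [-0.2, 0.9, -0.2]
width: 0.0876
```

```bash
python3 - <<'E'
from h import *
s=get_state();print(s['q'],s['eef_pos'])
cv2.imwrite('pics/wrist1.png',grab_frame('wrist'))
from scipy.spatial.transform import Rotation as Ro
H=np.array(calibration('wrist')['hand_eye']);c=calibration('wrist')
T=np.eye(4);T[:3,:3]=Ro.from_euler('xyz',s['ee_rot']).as_matrix();T[:3,3]=s['eef_pos']
M=np.linalg.inv(T@H)
for X in([.4134,-.2751,.159],[.4712,-.2678,.159],[.529,-.2604,.159]):
    p=(M@np.r_[X,1])[:3];print(c['fx']*p[0]/p[2]+c['cx'],c['fy']*p[1]/p[2]+c['cy'])
E
```

```text
[-0.12725083  0.08809572 -0.21612613  0.00469376 -1.26335899  1.88594369] [ 0.46815642 -0.25496326  0.28201894]
263.73831544102757 245.45152969571166
268.5337548305348 183.3131668409892
273.7825687876072 113.70176564340538
```

View pics/wrist1.png

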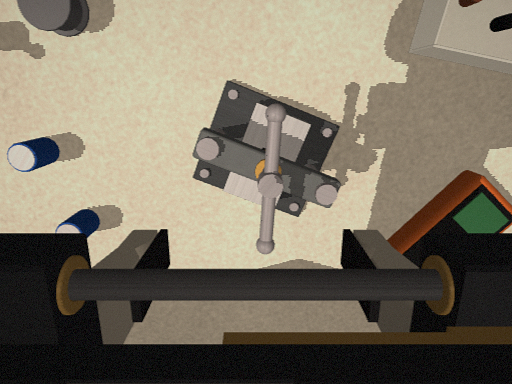

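The wrist view shows the hub at (270,184) and the balls at (265,245) and (275,115), all within 2 px of my prediction. The descent can start.

arm_command:
  fingers: [-1,-1,-1,-1,-1,-1]
  dp:
    - [0.003,-0.013,0]
    - [0,0,0]
    - [0,0,-0.04]
    - [0,0,-0.04]
    - [0,0,-0.025]
    - [0,0,0]
  roll: [-0.06,0,0,0,0,0]

```text
t: 2.9
eef_pos: [0.4728, -0.2606, 0.1764]
ee_rot: [3.135, -0.007, 0.142]
force: [0.6, 0.0, 0.1]
width: 0.0877
```

arm_command:
  fingers: [-1,-1,-1,-1]
  dp:
    - [-0.001,-0.008,-0.015]
    - [0,0,-0.01]
    - [0,0,0]
    - [0,0,0]
  roll: [-0.02,0,0,0]

```text
t: 3.3
eef_pos: [0.4747, -0.266, 0.1553]
ee_rot: [3.133, -0.011, 0.13]
force: [0.1, -1.4, 0.4]
width: 0.0875
```

arm_command:
  fingers: [-1,-1,-1]
  dp:
    - [-0.004,-0.002,-0.009]
    - [-0.002,-0.001,0]
    - [0,0,0]
  roll: [0,0,0]

```text
t: 3.6
eef_pos: [0.4695, -0.269, 0.148]
ee_rot: [3.132, -0.015, 0.131]
force: [0.2, -0.4, 0.5]
width: 0.0875
```

```bash
python3 - <<'E'
from h import *
print(get_state()['eef_pos'])
cv2.imwrite('pics/w2.png',grab_frame('wrist'))
b=grab_frame('side')[230:384,185:391];cv2.imwrite('pics/s2.png',cv2.resize(b,None,fx=3,fy=3,interpolation=2))
E
```

```text
[ 0.46949111 -0.26899843  0.14802249]
```

View pics/w2.png

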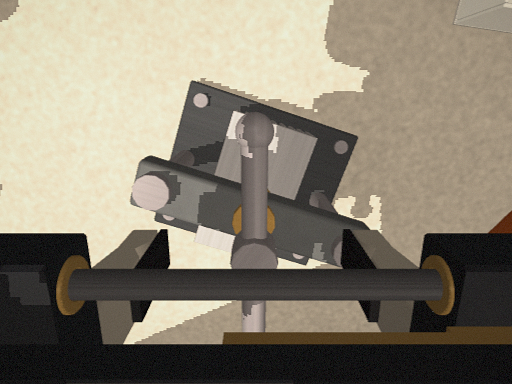

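View pics/s2.png

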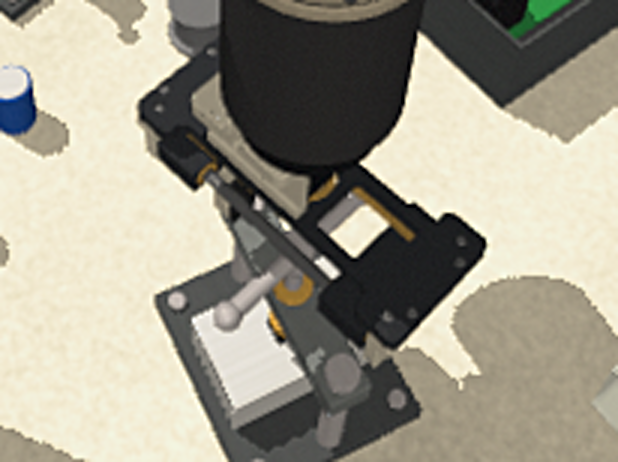

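Laterally the bar is centred in the jaws, at column 254. I'll check the along-bar offset by projecting the hub.

```bash
cat >> h.py <<'E'
from scipy.spatial.transform import Rotation as Ro
def wray(s,uv):
    c=calibration('wrist');H=np.array(c['hand_eye'])
    T=np.eye(4);T[:3,:3]=Ro.from_euler('xyz',s['ee_rot']).as_matrix();T[:3,3]=s['eef_pos'];G=T@H
    return G[:3,3],G[:3,:3]@np.array([(uv[0]-c['cx'])/c['fx'],(uv[1]-c['cy'])/c['fy'],1.])
def watz(s,uv,z):
    o,d=wray(s,uv);return o+d*(z-o[2])/d[2]
E
python3 - <<'E'
from h import *
s=get_state()
print(watz(s,(254,257),.168),watz(s,(255,131),.159))
E
```

```text
[ 0.47520105 -0.26833965  0.168     ] [ 0.52966866 -0.2617381   0.159     ]
```

arm_command:
  fingers: [-1,1,1,1,1,1,1,1]
  dp:
    - [0.003,0.001,-0.002]
    - [0,0,0]
    - [0,0,0]
    - [0,0,0]
    - [0,0,0]
    - [0,0,0]
    - [0,0,0]
    - [0,0,0]
  roll: [0,0,0,0,0,0,0,0]
  newtons: 20

```text
t: 4.5
eef_pos: [0.4731, -0.268, 0.146]
ee_rot: [3.132, -0.015, 0.131]
force: [-0.2, 0.5, -0.4]
width: 0.037
```

arm_command:
  fingers: [1,1,1,1,1]
  dp:
    - [0,0,0]
    - [0,0,0]
    - [0,0,0]
    - [0,0,0]
    - [0,0,0]
  roll: [0,0,0,0,0]

```text
t: 5.0
eef_pos: [0.4731, -0.268, 0.146]
ee_rot: [3.132, -0.015, 0.131]
force: [0.2, 0.7, 0.6]
width: 0.0211
```

Gripped on the hub with width 21 mm. Now turning.

arm_command:
  fingers: [1,1,1,1,1]
  dp:
    - [0,0,0]
    - [0,0,0]
    - [0,0,0]
    - [0,0,0]
    - [0,0,0]
  roll: [0,-0.1,-0.1,-0.1,-0.1]
  newtons: 40

```text
t: 5.5
eef_pos: [0.473, -0.2691, 0.1453]
ee_rot: [3.13, -0.015, -0.281]
force: [0.6, -1.8, -1.9]
width: 0.021
```

```bash
python3 - <<'E'
from h import *
s=get_state();print(s['q'],s['eef_pos'],s['ee_rot'],s['force'],s['moment'])
cv2.imwrite('pics/w3.png',grab_frame('wrist'))
E
```

```text
[-0.14723576  0.20387878 -0.41052406  0.01634428 -0.9435421   1.42711234] [ 0.47295328 -0.26907236  0.14527326] [ 3.13020517 -0.01456797 -0.28132884] [ 0.56990961 -1.801022   -1.91914655] [-0.62840013 -0.07729072  0.17165628]
```

View pics/w3.png

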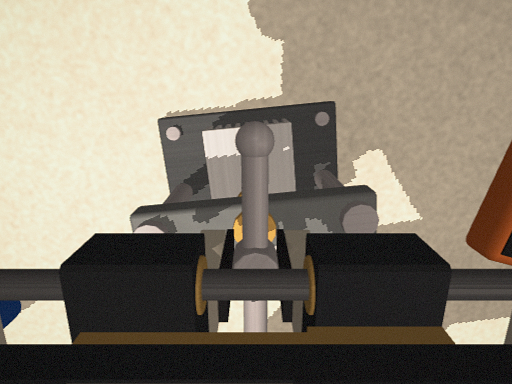

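The bar turned with the tool without slipping: it is still vertical in the wrist view, with the ball at (255,140). Continuing.

arm_command:
  fingers: [1,1,1,1,1,1,1,1]
  dp:
    - [0,0,0]
    - [0,0,-0.0003]
    - [0,0,-0.0003]
    - [0,0,-0.0003]
    - [0,0,-0.0003]
    - [0,0,-0.0003]
    - [0,0,-0.0003]
    - [0,0,-0.0003]
  roll: [-0.14,-0.14,-0.14,-0.14,-0.14,-0.14,-0.14,-0.14]

```text
t: 6.35
eef_pos: [0.4706, -0.2709, 0.143]
ee_rot: [3.126, -0.014, -1.431]
force: [-1.9, -0.3, 1.1]
width: 0.0212
```

arm_command:
  fingers: [1,1,1,1,1,1,1,1]
  dp:
    - [0,0.001,-0.0003]
    - [0,0,-0.0003]
    - [0,0,-0.0003]
    - [0,0,-0.0003]
    - [0,0,-0.0003]
    - [0,0,-0.0003]
    - [0,0,-0.0003]
    - [0,0,-0.0003]
  roll: [-0.14,-0.14,-0.14,-0.14,-0.14,-0.14,-0.14,-0.14]

```text
t: 7.15
eef_pos: [0.4681, -0.2694, 0.1408]
ee_rot: [3.121, -0.015, -2.579]
force: [-1.5, 2.3, 0.4]
width: 0.0209
```

```bash
python3 - <<'E'
from h import *
s=get_state();print(s['q'],s['eef_pos'],s['ee_rot'],s['force'],s['moment'])
cv2.imwrite('pics/w4.png',grab_frame('wrist'))
E
```

```text
[-0.16350553  0.22712166 -0.38164666 -0.00680908 -0.9865795  -0.84111497] [ 0.46814115 -0.26944513  0.14084449] [ 3.12105328 -0.01458318 -2.57909231] [-1.47274037  2.33187409  0.38502865] [ 0.56635714 -0.02695063  0.17205701]
```

View pics/w4.png

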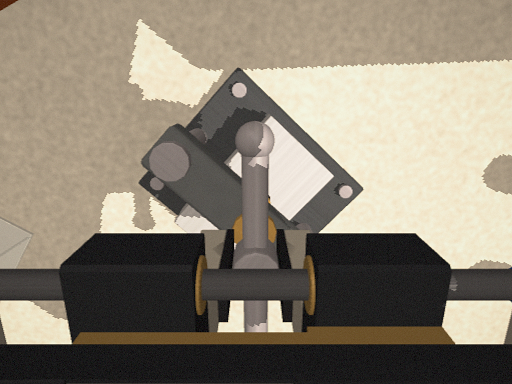

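arm_command:
  fingers: [1,1,1,1]
  dp:
    - [0,0,-0.0003]
    - [0,0,-0.0003]
    - [0,0,-0.0003]
    - [0,0,-0.0003]
  roll: [-0.12,-0.12,-0.12,-0.12]

```text
t: 7.6
eef_pos: [0.4678, -0.2682, 0.1399]
ee_rot: [3.12, -0.014, -3.064]
force: [-0.3, 3.4, 1.3]
width: 0.021
```

arm_command:
  fingers: [1,1,1]
  dp:
    - [0,0,-0.0003]
    - [0,0,-0.0003]
    - [0,0,-0.0003]
  roll: [-0.1,-0.1,-0.1]

```text
t: 7.9
eef_pos: [0.468, -0.2674, 0.1394]
ee_rot: [3.119, -0.014, 2.922]
force: [-3.7, 3.8, 3.5]
width: 0.021
```

```bash
python3 - <<'E'
from h import *
s=get_state();print(s['q'],s['eef_pos'],s['ee_rot'],s['force'],s['moment'])
E
```

```text
[-0.1727886   0.22399844 -0.38095627 -0.02793682 -0.97903797 -1.60169755] [ 0.46798529 -0.26740348  0.1393953 ] [ 3.11903689 -0.01407896  2.92232417] [-3.66824747  3.82485341  3.53799255] [0.80708927 1.11773084 0.54719247]
```

Moment z rose from 0.17 to 0.55, which could be the stop. I'll look, then press on.

arm_command:
  fingers: [1,1,1]
  dp:
    - [0,0,0]
    - [0,0,0]
    - [0,0,0]
  roll: [-0.08,-0.08,-0.08]

```text
t: 8.2
eef_pos: [0.4659, -0.2657, 0.1393]
ee_rot: [3.119, -0.019, 2.69]
force: [-2.4, 4.7, 2.7]
width: 0.0213
```

```bash
python3 - <<'E'
from h import *
s=get_state();print(s['q'],s['eef_pos'],s['ee_rot'],s['force'],s['moment'])
cv2.imwrite('pics/w5.png',grab_frame('wrist'))
E
```

```text
[-0.17325713  0.22004027 -0.38476274 -0.03270863 -0.97789898 -1.83125464] [ 0.46586697 -0.26573447  0.13925562] [ 3.11872146 -0.01867033  2.68965165] [-2.36819736  4.71271582  2.69521936] [1.66122674 0.59985296 0.52625825]
```

View pics/w5.png

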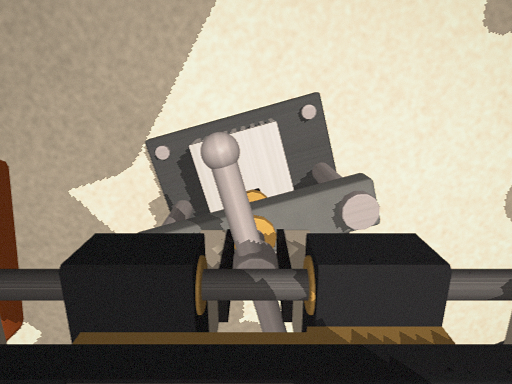

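The bar has slipped about 15° relative to the jaws (ball at (220,151)), so it has met resistance. I'll push a little further and compare the bar's world angle before and after, to tell a hard stop from grip slip.

arm_command:
  fingers: [1,1,1]
  dp:
    - [0.002,-0.001,0]
    - [0,0,0]
    - [0,0,0]
  roll: [-0.06,-0.06,-0.06]
  newtons: 55

```text
t: 8.55
eef_pos: [0.466, -0.2648, 0.1395]
ee_rot: [3.119, -0.023, 2.519]
force: [3.9, -3.2, -4.2]
width: 0.021
```

```bash
python3 - <<'E'
from h import *
s=get_state();print(s['q'],s['eef_pos'],s['ee_rot'],s['force'],s['moment'],s['width'])
cv2.imwrite('pics/w6.png',grab_frame('wrist'))
E
```

```text
[-0.17372749  0.21919988 -0.38379964 -0.0364922  -0.9786493  -1.99914932] [ 0.46595274 -0.26475558  0.13947973] [ 3.11888501 -0.02263397  2.51923542] [ 3.91004707 -3.19744251 -4.21177992] [-1.41954149 -1.73102918  1.24418072] 0.020968684842397223
```

View pics/w6.png

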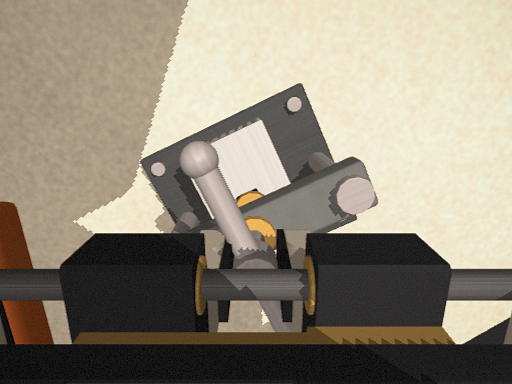

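```bash
python3 - <<'E'
from h import *
c0=np.array([.4718,-.268])
for p,r,uv in(([.46587,-.26573,.13926],[3.11872,-.01867,2.68965],(220,151)),([.46595,-.26476,.13948],[3.11889,-.02263,2.51924],(199,158)),([.46814,-.26945,.14084],[3.12105,-.01458,-2.57909],(255,139))):
    X=watz(dict(eef_pos=np.array(p),ee_rot=np.array(r)),uv,.152);d=X[:2]-c0
    print(X,np.arctan2(d[1],d[0]),np.hypot(*d))
E
```

```text
[ 0.41473128 -0.25768171  0.152     ] 2.9627203921754117 0.057994011447527534
[ 0.4140915  -0.25745241  0.152     ] 2.960814510652964 0.05866448825413244
[ 0.42202861 -0.29847685  0.152     ] -2.5921513676674497 0.05836120164393801
```

The bar's world angle held at 2.96 rad while the tool turned 0.17 rad more, and the torque rose to 1.24 N m against 0.17 when free. That is the hard stop, 3.45 rad from the start. I'll open in place and lift.

arm_command:
  fingers: [-1,-1,-1,-1,-1,-1,-1,-1]
  dp:
    - [0,0,0]
    - [0,0,0]
    - [0,0,0]
    - [0,0,0]
    - [0,0,0]
    - [0,0,0]
    - [0,0,0]
    - [0,0,0]
  roll: [0,0,0,0,0,0,0,0]

```text
t: 9.4
eef_pos: [0.4658, -0.265, 0.1395]
ee_rot: [3.119, -0.023, 2.526]
force: [-0.2, 0.8, 0.2]
width: 0.0791
```

arm_command:
  fingers: [-1,-1,-1,-1,-1,-1]
  dp:
    - [0,0,0]
    - [0,0,0]
    - [0,0,0.03]
    - [0,0,0.05]
    - [0,0,0.05]
    - [0,0,0]
  roll: [0,0,0,0,0,0]

```text
t: 10.0
eef_pos: [0.4636, -0.2647, 0.2726]
ee_rot: [3.121, -0.027, 2.526]
force: [0.5, 0.1, -0.0]
width: 0.0875
```

```bash
python3 - <<'E'
from h import *
s=get_state();print(s['q'],s['eef_pos'],s['ee_rot'],s['force'],s['moment'],s['width'])
cv2.imwrite('pics/w7.png',grab_frame('wrist'))
cv2.imwrite('pics/sc7.png',grab_frame('scene'))
cv2.imwrite('pics/sd7.png',grab_frame('side'))
a=cv2.imread('pics/scene0.png');b=cv2.imread('pics/sc7.png')
f=lambda i:cv2.resize(i[165:245,270:350],(400,400),interpolation=2)
cv2.imwrite('pics/cmp.png',np.hstack([f(a),f(b)]))
E
```

```text
[-0.17420226  0.11396646 -0.19359955 -0.03134785 -1.27904312 -2.00304215] [ 0.4636494  -0.26472512  0.27259354] [ 3.12113957 -0.0269971   2.52616597] [ 0.46787679  0.05685047 -0.04523733] [-0.17335501 -0.3092009   0.01602158] 0.08745258828212174
```

View pics/w7.png

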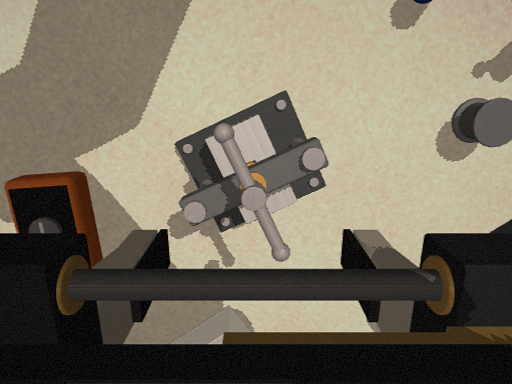

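View pics/cmp.png

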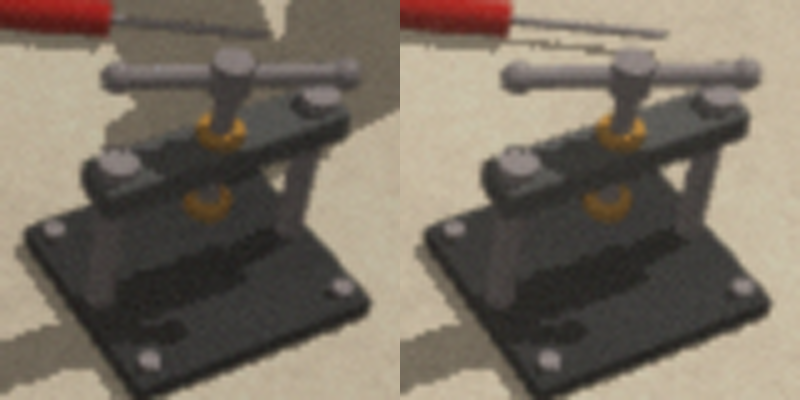

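```bash
python3 - <<'E'
from h import *
s=get_state()
A=watz(s,(223,132),.152);B=watz(s,(281,253),.152);d=A-B;print(A,B,np.arctan2(d[1],d[0]),np.linalg.norm(d))
a=cv2.imread('pics/sc7.png')[150:265,80:195];b=cv2.imread('pics/sd7.png')[240:384,205:349]
cv2.imwrite('pics/z7.png',np.hstack([cv2.resize(i,(400,400),interpolation=2) for i in(a,b)]))
E
```

```text
[ 0.40938917 -0.25485572  0.152     ] [ 0.52238307 -0.27619724  0.152     ] 2.954918544218436 0.11499165773581742
```

View pics/z7.png

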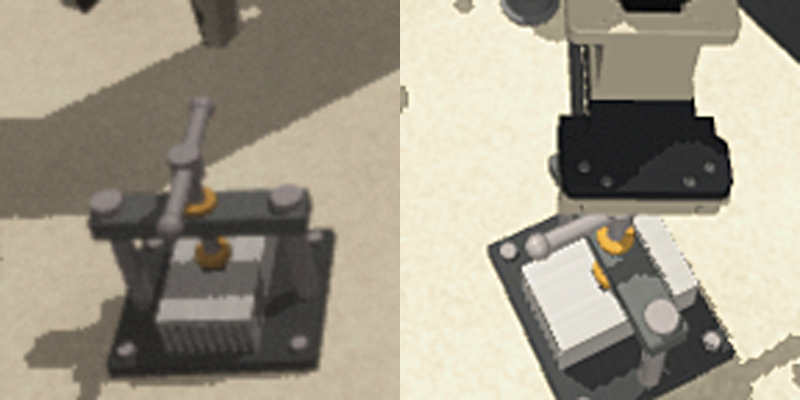

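After release the bar is at 2.955 rad, so it did not spring back. The gold foot is down at the heatsink and the spare handle is unchanged in the images. The gripper is open and clear, so I'm handing in.

```bash
python3 -c "
from station import *
print(job_done())"
```

```text
the job is handed in; nothing more can be done
None
```

I wound the heatsink clamp's T-handle clockwise about 3.45 rad to its hard stop, let go, lifted clear and handed the job in at about 10 s. I gripped the handle by its hub and turned it about the screw's axis.

**Stop reached:**
- The bar's angle held at 2.96 rad while the tool turned another 0.17 rad.
- The torque was about 1.2 N m there, against 0.17 N m when turning freely.
- The tool sank about 6.6 mm on the way, which matches 3.45 rad of the screw.

**After release:** the bar measured 2.955 rad, so there was no measurable spring-back. The gripper was open and clear of everything, with the force reading near zero.

**Spare handle:** it looks the same in the before and after pictures from the scene camera.

**Slip at the end:** the jaws slipped round the hub by roughly 0.4 rad once the stop was reached. Otherwise no check failed or disagreed.

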